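# Fit the cell cover on the sloping measuring head and clamp it

## Task

Fit the larger of the two cover plates over the two dowel pins on the sloping face of the measuring head, handle outwards, so that it lies flush on the face; then slide the clamp beside it fully home over the plate's edge and let go. The clamp may be held by a hidden catch: if it will not slide, press the round release button beside it all the way in, let it come back, and slide the clamp again. Leave the smaller plate and the glass beaker where they are.

Things in the scene. Friction and masses are not known exactly. Their poses are not given: they have to be found in the camera images.
- plate_mid (a point): Larger cover plate (to fit): aluminium, 90 mm (x) by 130 mm (y), 8 mm thick, 0.2 to 0.4 kg; black grip bar on its middle, 14 mm thick (x), 50 mm long (y), from 8 to 42 mm above the underside. Two 12 mm through holes at y = +40 and -40 mm. Point: plate's middle, 21 mm above its underside; z is normal, towards the bar. Fits either way round (half turn). Starts flat on the table, bar up.
- head: Measuring head: fixed white housing, 287 mm deep, 300 mm wide, 185 mm high at its back, with a sloping face on its front, turned to the robot's left, that carries pins, clamp and button (face 50 mm high at its front edge, 150 mm at its back edge). Origin on the table, 100 mm below the face's middle; x from its front to its back.
- seat (a point): Midway between the two steel dowel pins, on the sloping face: where the middle of the plate's underside belongs. z: outward normal, 30 degrees from vertical, leaning to the robot's left; x: up the slope; y: level, along the face, away from the robot. Pins at y = +40 and -40 mm, 10 mm diameter, 18 mm high, the last 7 mm tapering to 4 mm. The face spans x -100 to 100, y -95 to 205 mm.
- clamp_tab (a point): Centre of the clamp slide's black upright tab, 16 mm (x) by 24 mm (y), standing 17 to 50 mm above the face, this point 33.5 mm above it; axes as seat's; at y = 112 mm from seat when open. Its steel tongue, 36 mm wide, 7 mm thick, runs 10 mm above the face on a guide 16.5 mm high and passes over the plate's edge when slid towards -y; a plate not fully down blocks it.
- clamp (a joint): Travel of the clamp slide in m: 0 open, 0.028 fully home over the plate's edge (it moves along -y of seat). Slides with about 2 N and stays where it is left. It starts open, at 0 to 0.003; if the hidden catch holds it, it stops hard before 0.006.
- release_top (a point): Centre of the top of the round black release button (28 mm diameter, in a 44 mm round base 12 mm high), 24 mm above the face, 60 mm along +y from the open clamp's tab. Pressed along -z of seat, travel 8 mm, springs back; fully in takes about 7 N and frees the catch, which stays free. Does nothing if the catch is already free.
- small_plate_mid (a point): A smaller cover plate, 66 by 95 mm, same kind of grip bar, that does not fit: leave it. Point at its middle, 21 mm above its underside.
- beaker_mid (a point): Glass beaker, 72 mm in diameter, 90 mm high, point at its middle: leave it standing.
There are look-alikes about, which are no part of the job. Leave any brown or green look-alike of the part that bears plate_mid alone.

How it is judged (in metres and radians):
On the way:
1. the larger plate lies flush on the sloping face, both pins through its holes (z of plate_mid in the frame of seat between 0.018 and 0.0235 m and x of plate_mid in the frame of seat between -0.004 and 0.004 m and y of plate_mid in the frame of seat between -0.004 and 0.004 m and angle between the z axis of plate_mid and the z axis of seat, either way round below 0.06 rad and angle between the y axis of plate_mid and the y axis of seat, either way round below 0.08 rad), for 0.2 s.
At the end, for the whole second after the job is handed in: The larger plate lies on the face, both pins in its holes (middle within 4 mm, underside within 2.5 mm of the face, tilted under 3.4 and turned under 4.5 degrees from the seat); the clamp is at least 23 mm in; the smaller plate and beaker have stayed within 30 mm (all of step 1 and value of joint clamp above 0.023 m); the robot touches nothing.
It fails at once if the smaller plate is moved more than 30 mm (distance of small_plate_mid from where it was at the start of the episode above 0.03 m).
It fails at once if the beaker is moved more than 30 mm or tipped over (distance of beaker_mid from where it was at the start of the episode above 0.03 m or angle between beaker_mid's own z axis and vertical above 0.5 rad).
It also fails if it takes over 72 s, if anything falls off the work surface, if the arm or the gripper's body presses on something with over 40 N, if the wrist force passes 120 N, or if a joint passes its speed limit or range.

## Robot

A 6-joint arm with a two-finger parallel gripper is mounted at the origin on the work surface. World frame = base frame: x ahead of the robot, y to its left, z up, the work surface at z = 0. Lengths are in m, angles in degrees, forces in N, time in s.
With the tool pointing down it reaches from about 0.375 to 0.9 m from the base axis. Payload 3.1 kg.
Tool frame: the origin (TCP) lies midway between the tips of the shut fingers; the grasp point (between the pads) lies 19 mm behind it; z points along the fingers, y is the line along which they close (so a half turn about z gives the same grasp; the last joint's range is limited). The gripper opens to 87 mm and grips with 3 to 60 N. Pads are 19 mm wide; open, the fingers measure 117 mm over their backs; the gripper's body (75 mm by 190 mm) begins 51 mm behind the grasp point.
Start: joints at [-82.076, 30.224, 82.088, -0, 67.689, -10.227], TCP at [0.195, -0.594, 0.198] pointing down, gripper open.
Joint ranges: [-176.69, 176.69], [-43.24, 126.21], [12.49, 139.97], [-82, 262], [0, 151.66], [-163.58, 163.58]. Speed limits (degrees/s): [159.86, 159.86, 180, 180, 180, 180].

## Interface

Orientations are given as a 3x3 rotation matrix whose columns are the frame's x, y, z axes.
In Python, from workcell import move_to, move_linear, move_j, grip, sleep, ik, state, get_image, PlanningError, sign_off gives the robot as it stands. Calls block until the motion is done:
- move_to(position, orientation): joint-space move of the TCP to a pose.
- move_linear(position, v=0.15, frame=None): straight line of the TCP; frame=None keeps the orientation; v is the mean speed in m/s.
- move_j(angles): joint-space move.
- grip(opening, grip_force=None): finger opening in m; grip_force is the grip in N (None keeps the last); returns when the fingers have stopped.
- sleep(seconds).
- ik(position, orientation): joint angles nearest the present ones, or None.
- state(): the state.
- get_image(name): name is "scene" or "side" or "wrist"; returns a dict with "image" (400x640x3 uint8, blue, green, red), "z_map" (400x640 float32, m along the optical axis (not along the pixel's ray), 0 where there is no reading), "K" (3x3 intrinsics, pixels), "extrinsics" (4x4, takes a point from camera to world coordinates). Camera axes: x right, y down, z forward; pixel columns grow to the right and rows downward; lengths in m; the calibration is good to about 2 mm. A picture is of the moment at which its call begins.
A pose or a line that the arm cannot do raises PlanningError and nothing moves.
- sign_off(): hands the job in; it is judged then, once.
The state is a dict: "t": time; "joints": joint angles; "qd": joint speeds; "tau": joint torques, N m; "eef_pos": TCP position; "ee_rot": TCP orientation; "ft_force": force on the tool from outside, world axes, zero at the start; "moment": the same for the moment, N m; "opening": finger opening in m; "gripper_force": force on a finger pad.
Only numpy, scipy, OpenCV 4.12 (cv2) and the standard library are available. Lean on these libraries where they do the work, as an engineer would, in place of code of your own. Each camera call takes 0.05 s, during which the arm holds its last target. There are 200 camera calls.

## Working session

There is one attempt and no reset: what is moved stays moved. The work goes in short steps, each a Python script; the robot and the scene stay as the last script left them, time stands still between calls to the robot, and variables do not carry over. Pictures are saved under pics/ and viewed, at most 10 in all, crops included, and the job is handed in when it is done.

```bash
ls; mkdir -p pics
python3 - <<'E'
from workcell import *
import cv2,numpy as np
for n in("scene","side"):
    d=get_image(n); cv2.imwrite(f"pics/{n}0.png",d["image"]); np.savez(f"{n}0.npz",**d)
    print(n,d["K"].tolist(),d["extrinsics"].round(3).tolist(),(d["z_map"]>0).mean())
print(state())
E
```

```text
pics
scene [[455.79375825099, 0.0, 325.8946273621774], [0.0, 455.79375825099, 199.67391194960797], [0.0, 0.0, 1.0]] [[-0.842, 0.379, -0.384, 0.867], [0.54, 0.609, -0.581, 0.801], [0.014, -0.697, -0.717, 0.854], [0.0, 0.0, 0.0, 1.0]] 0.99583984375
side [[485.51889562291564, 0.0, 326.81714449312733], [0.0, 485.51889562291564, 201.2050819914087], [0.0, 0.0, 1.0]] [[-0.753, -0.366, 0.547, -0.236], [-0.657, 0.449, -0.606, 0.923], [-0.024, -0.815, -0.578, 0.834], [0.0, 0.0, 0.0, 1.0]] 0.98571484375
{'t': 0.1, 'joints': array([-8.20765915e+01,  3.02729128e+01,  8.21490375e+01, -7.22873027e-04,
        6.76870447e+01, -1.02279876e+01]), 'qd': array([ 0.10184524, -0.11495198, -0.15513978,  0.0588543 , -0.07099192,
        0.08420634]), 'tau': array([-8.24945491e-04, -4.40985489e+01, -1.77150786e+01,  6.33960497e-02,
        5.33821760e-02, -3.60972274e-05]), 'eef_pos': array([ 0.19462565, -0.59319497,  0.19687734]), 'ee_rot': array([[ 9.50235212e-01,  3.11533253e-01, -2.73793795e-04],
       [ 3.11533202e-01, -9.50233403e-01,  1.88255054e-03],
       [ 3.26309083e-04, -1.87416167e-03, -9.99998191e-01]]), 'ft_force': array([-0.43049973, -0.29047865,  0.139119  ]), 'moment': array([-0.02449105, -0.01920981,  0.01328501]), 'gripper_force': 0.0, 'opening': 0.08723218492421142}
```

View pics/scene0.png

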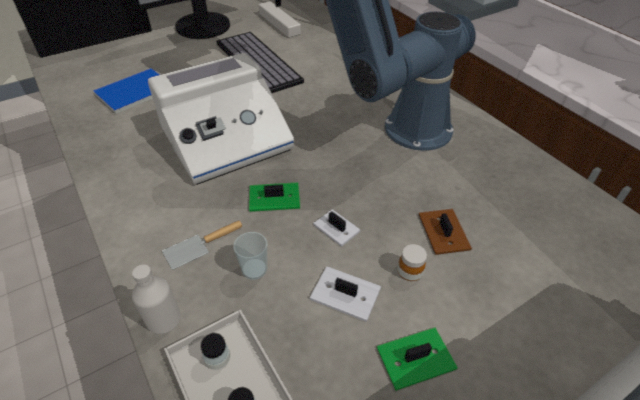

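View pics/side0.png

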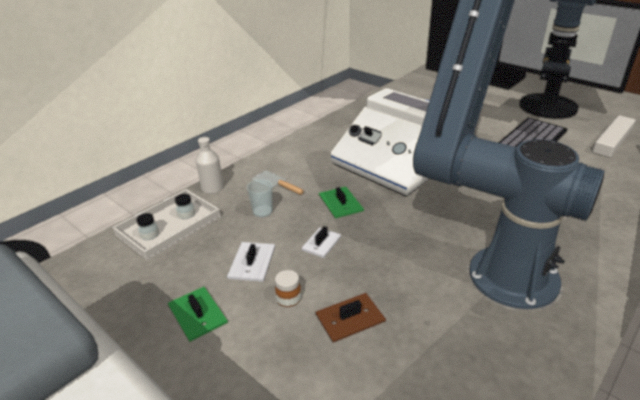

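Scene view: the white plates are at (346,292), which is larger, and (337,226), which is smaller. The look-alikes are green at (274,196) and (416,358), and brown at (445,231). The target is the aluminium one at (346,292). The head's face is around (225,130), with the pins near (234,121) and (261,112), the clamp at (211,126) and the button at (188,135). Next I'll get coarse measurements and a confirming crop.

```bash
cat > h.py <<'E'
import cv2,numpy as np
from workcell import *
def cloud(d):
    K,T,z=d["K"],d["extrinsics"],d["z_map"]; v,u=np.indices(z.shape)
    P=np.stack([(u-K[0,2])/K[0,0]*z,(v-K[1,2])/K[1,1]*z,z],-1)
    P=P@T[:3,:3].T+T[:3,3]; P[z==0]=np.nan; return P
def ray(d,uv):
    K,T=d["K"],d["extrinsics"]; uv=np.atleast_2d(uv).astype(float)
    r=np.c_[(uv-K[:2,2])/[K[0,0],K[1,1]],np.ones(len(uv))]@T[:3,:3].T
    return T[:3,3],r
def onplane(d,uv,p0,n):
    o,r=ray(d,uv); return o+r*(((p0-o)@n)/(r@n))[:,None]
def white(d,box,lo=130,sat=45):
    h=cv2.cvtColor(d["image"],cv2.COLOR_BGR2HSV); m=((h[...,2]>lo)&(h[...,1]<sat)).astype(np.uint8)
    b=np.zeros_like(m); u0,v0,u1,v1=box; b[v0:v1,u0:u1]=1; return m*b
E
python3 - <<'E'
from h import *
d=dict(np.load("scene0.npz")); P=cloud(d)
print("table z",np.nanmedian(P[300:330,260:290,2]))
for n,box in(("big",(300,255,392,330)),("small",(305,203,368,250))):
    m=white(d,box,150); c=max(cv2.findContours(m,0,2)[0],key=cv2.contourArea).reshape(-1,2)
    w=onplane(d,c,np.array([0,0,.008]),np.array([0,0,1.]))
    r=cv2.minAreaRect((w[:,:2]*1000).astype(np.float32)); print(n,len(c),r, c.min(0),c.max(0))
uv=[(234,121),(261,112),(211,126),(188,135),(248,117),(200,175),(290,142),(220,160),(250,250),(346,287)]
for u,v in uv: print((u,v),P[v,u].round(4))
R=np.array([P[v,u] for v in range(132,165,2) for u in range(195,270,3)]); 
c=np.nanmedian(R,0)
for _ in range(4):
    _,_,V=np.linalg.svd(R-c); n=V[2]*np.sign(V[2][2]); e=(R-c)@n; R=R[abs(e)<max(.002,1.5*np.std(e))]; c=R.mean(0)
print("plane",c,n,len(R),np.std((R-c)@n), "tilt",np.degrees(np.arccos(n[2])))
im=d["image"]; a=cv2.resize(im[200:340,290:400],None,fx=4,fy=4)[:560]; b=cv2.resize(im[85:185,160:300],(350,250))
b=cv2.copyMakeBorder(b,0,a.shape[0]-250,0,0,0); cv2.imwrite("pics/crop1.png",np.hstack([a,b]))
E
```

```text
table z -0.00022753313366147276
big 139 ((526.7788696289062, 371.2881774902344), (91.14652252197266, 131.23770141601562), 33.684242248535156) [310 266] [380 319]
small 81 ((439.9831237792969, 205.599365234375), (66.99835205078125, 97.21823120117188), 12.785810470581055) [314 210] [359 244]
(234, 121) [ 0.5177 -0.1908  0.1058]
(261, 112) [ 0.4368 -0.1875  0.1077]
(211, 126) [ 0.587  -0.1776  0.1243]
(188, 135) [ 0.6499 -0.1828  0.1167]
(248, 117) [ 0.4728 -0.1984  0.0976]
(200, 175) [ 0.6603 -0.1144  0.0342]
(290, 142) [ 0.3906 -0.111   0.0338]
(220, 160) [ 0.5984 -0.1191  0.0546]
(250, 250) [0.6582 0.1779 0.0318]
(346, 287) [0.5317 0.3776 0.0368]Traceback (most recent call last):
  File "<stdin>", line 13, in <module>
    u, s, vh = gufunc(a, signature=signature)
               ~~~~~~^^^^^^^^^^^^^^^^^^^^^^^^
    raise LinAlgError("SVD did not converge")
numpy.linalg.LinAlgError: SVD did not converge
```

Run:
```python
from h import *
d=dict(np.load("scene0.npz")); P=cloud(d)
R=np.array([P[v,u] for v in range(132,165,2) for u in range(195,270,3)]); R=R[~np.isnan(R).any(1)]
c=np.median(R,0)
for _ in range(4):
    _,_,V=np.linalg.svd(R-c); n=V[2]*np.sign(V[2][2]); e=(R-c)@n; R=R[abs(e)<max(.002,1.5*np.std(e))]; c=R.mean(0)
print("plane",c,n,len(R),np.std((R-c)@n), "tilt",np.degrees(np.arccos(n[2])))
im=d["image"]; a=cv2.resize(im[200:340,290:400],None,fx=4,fy=4)[:560]; b=cv2.resize(im[85:185,160:300],(350,250))
b=cv2.copyMakeBorder(b,0,a.shape[0]-250,0,0,0); cv2.imwrite("pics/crop1.png",np.hstack([a,b]))
y=np.array([n[1],-n[0],0]); y/=np.linalg.norm(y); x=np.cross(y,n)
S=np.c_[x,y,n]; print(S.round(4))
p=np.array([.477,-.192,0]); p[2]=c[2]-((p-c)[:2]@n[:2])/n[2]; print("seat guess",p)
q=np.array([.527,.371,.021])
th=np.radians(33.7)
# tool candidates
for sgn in(1,-1):
    T=np.c_[sgn*y,sgn*x,-n]
    for h in(.03,.1,.22): print("head",sgn,h,None if (j:=ik(p+n*h,T)) is None else j.round(0))
for a in np.radians([33.7,123.7,-56.3,213.7]):
    T=np.c_[[np.cos(a),np.sin(a),0],[np.sin(a),-np.cos(a),0],[0,0,-1]]
    print("plate",np.degrees(a),None if (j:=ik(q+[0,0,.1],T)) is None else j.round(0))
```

```text
plane [ 0.55286245 -0.14221     0.06572034] [0.00336428 0.54695334 0.83715633] 260 0.001756924710015663 tilt 33.158957730982706
[[-0.0051  1.      0.0034]
 [-0.8371 -0.0062  0.547 ]
 [ 0.547   0.      0.8372]]
seat guess [ 0.477      -0.192       0.09855534]
head 1 0.03 [-13.  31. 109. -51.  44. 117.]
head 1 0.1 [ -8.  25. 107. -43.  52. 111.]
head 1 0.22 [ -0.  18.  99. -36.  68. 105.]
head -1 0.03 [-13.  31. 109. -51.  44. -63.]
head -1 0.1 [ -8.  25. 107. -43.  52. -69.]
head -1 0.22 [ -0.  18.  99. -36.  68. -75.]
plate 33.7 [25. 37. 83. -0. 60. 82.]
plate 123.70000000000002 [25. 37. 83. -0. 60. -8.]
plate -56.3 None
plate 213.7 [ 25.  37.  83.  -0.  60. -98.]
```

View pics/crop1.png

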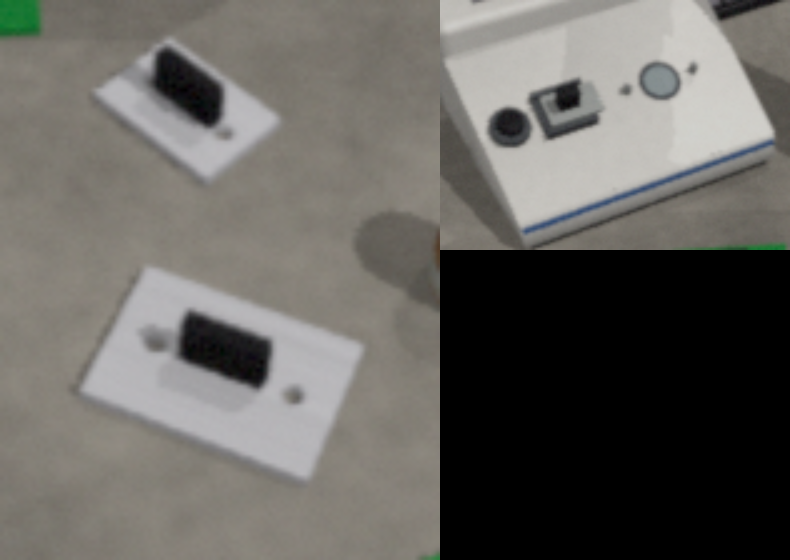

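Crop: the larger plate's grip bar is at (225,347) with holes at (155,338) and (293,395), so it is confirmed as the target. On the face, the pins are at (626,90) and (692,69), the clamp tab at (568,95) and the button at (510,125). Next are wrist views of both.

Run:
```python
from h import *
s=state(); R0=s["ee_rot"]
c,s3=np.cos(np.pi/6),.5
x=np.array([0,-c,s3]);y=np.array([1.,0,0]);n=np.array([0,s3,c]); p=np.array([.477,-.192,.0986])
move_linear([.195,-.594,.42],v=.25)
move_to(p+n*.26,np.c_[-y,-x,-n]); sleep(.3)
d=get_image("wrist"); np.savez("w_head.npz",**d); cv2.imwrite("pics/w_head.png",d["image"])
E_=d["extrinsics"]; st=state(); R=st["ee_rot"]
print(st["t"],st["eef_pos"],"cam in tool",R.T@(E_[:3,3]-st["eef_pos"]),(R.T@E_[:3,:3]).round(3).tolist(),d["K"][0,0])
a=np.radians(123.7)
T=np.c_[[np.cos(a),np.sin(a),0],[np.sin(a),-np.cos(a),0],[0,0,-1]]
move_to([.527,.371,.25],T); sleep(.3)
d=get_image("wrist"); np.savez("w_plate.npz",**d); cv2.imwrite("pics/w_plate.png",d["image"]); print(state()["t"])
```

```text
3.7417 [ 0.47703349 -0.0623282   0.32375725] cam in tool [ 7.52936507e-02 -1.59621622e-04 -1.87212134e-01] [[-0.001, -0.961, -0.277], [1.0, -0.001, -0.0], [-0.0, -0.277, 0.961]] 331.5569206642053
5.6417
```

View pics/w_head.png

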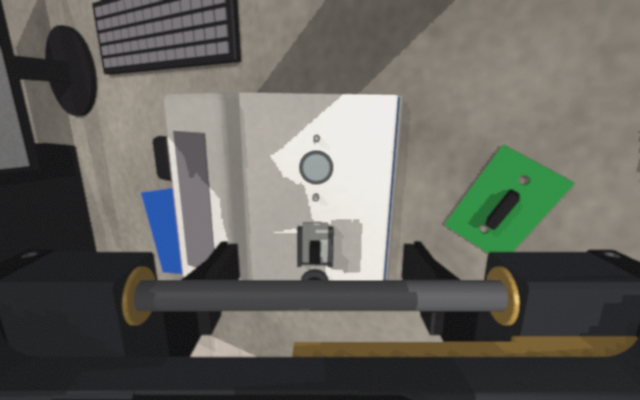

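View pics/w_plate.png

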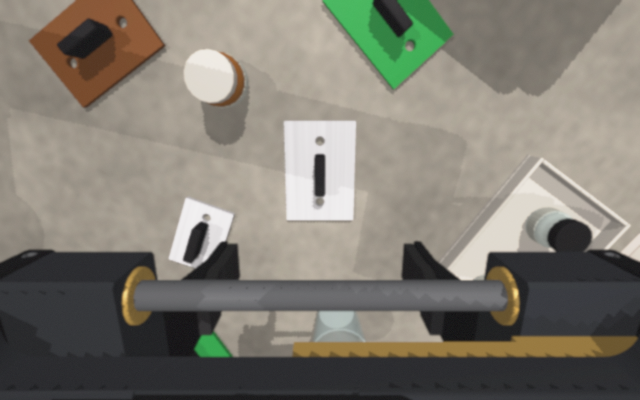

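The wrist head view shows pins at about (317,138) and (316,197), with the clamp at (315,245). The wrist plate view shows the larger plate at (320,170). I'll take closer views of both from the same relative pose.

Run:
```python
from h import *
a=np.radians(123.7)
T=np.c_[[np.cos(a),np.sin(a),0],[np.sin(a),-np.cos(a),0],[0,0,-1]]
move_linear([.527,.371,.075],v=.2); sleep(.3)
d=get_image("wrist"); np.savez("c_plate.npz",**d); A=d["image"]; s=state(); np.savez("c_plate_s.npz",p=s["eef_pos"],R=s["ee_rot"])
move_linear([.527,.371,.3],v=.25)
c,s3=np.cos(np.pi/6),.5
x=np.array([0,-c,s3]);y=np.array([1.,0,0]);n=np.array([0,s3,c]); p=np.array([.477,-.192,.100])
move_to(p+n*.25,np.c_[-y,-x,-n]); move_linear(p+n*.075,v=.2); sleep(.3)
d=get_image("wrist"); np.savez("c_head.npz",**d); s=state(); np.savez("c_head_s.npz",p=s["eef_pos"],R=s["ee_rot"])
B=d["image"]; print(s["t"],s["eef_pos"])
A=cv2.resize(A[110:310,210:430],None,fx=1.8,fy=1.8); B=cv2.resize(B[110:310,210:430],None,fx=1.8,fy=1.8)
cv2.imwrite("pics/close.png",np.hstack([A,B])); move_linear(p+n*.25,v=.2)
```

```text
10.9917 [ 0.47730536 -0.15424572  0.16549481]
```

View pics/close.png

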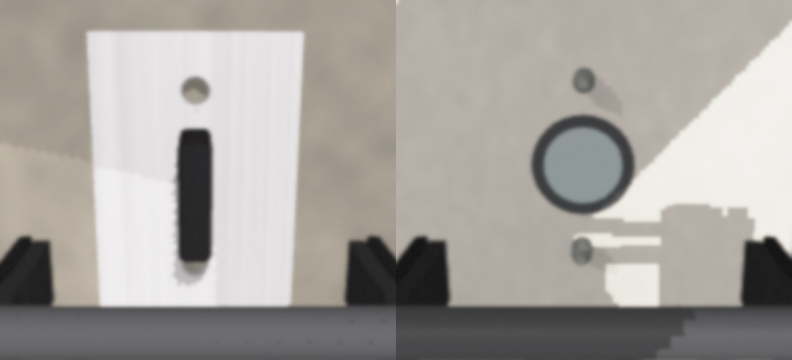

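Close view, left: the plate's upper hole is at (195,90) and the bar runs from (195,130) to (195,262). Right: the pins are at (584,80) and (582,250), with a window ring between them at (583,164). I'll segment and measure these.

Run:
```python
from h import *
L=lambda n:dict(np.load(n+".npz"))
Z=np.array([0,0,1.])
# plate
for n,box in(("w_plate",(270,100,370,232)),("c_plate",(240,100,390,278))):
    d=L(n); m=white(d,box,175,30)
    c=max(cv2.findContours(m,0,1)[0],key=cv2.contourArea).reshape(-1,2)
    w=onplane(d,c,Z*.008,Z)*1000; print(n,"rect",cv2.minAreaRect(w[:,:2].astype(np.float32)))
d=L("c_plate"); g=cv2.cvtColor(d["image"],6)
def blob(g,u0,v0,u1,v1,thr,inv=True):
    s=g[v0:v1,u0:u1]; m=((s<thr) if inv else s>thr).astype(np.uint8)
    k,l,st,ce=cv2.connectedComponentsWithStats(m,connectivity=4); i=1+np.argmax(st[1:,4]); return ce[i]+[u0,v0],st[i]
def S(n): z=L(n+"_s"); return z["p"],z["R"]
p,R=S("c_plate")
h,st=blob(g,306,148,332,172,195); H=onplane(d,h,Z*.008,Z)[0]; print("hole",h,st,H*1000,"tool",R.T@(H-p)*1000)
b,st=blob(g,300,175,335,262,60); Bm=onplane(d,b,Z*.042,Z)[0]; print("bar",b,st,Bm*1000,"tool",R.T@(Bm-p)*1000)
# head
n3=np.array([0,.5,np.cos(np.pi/6)]); s0=np.array([.477,-.192,.1])
d=L("c_head"); g=cv2.cvtColor(d["image"],6); p,R=S("c_head")
q=[]
for (u,v) in((314,154),(313,248)):
    t=np.median(g[v-12:v+12,u-14:u-7])
    c,st=blob(g,u-11,v-13,u+11,v+13,t*.72); q.append(onplane(d,c,s0+n3*.008,n3)[0]-n3*.008); print("pin",c,st,t,q[-1]*1000)
q=np.array(q); print("mid",q.mean(0)*1000,"len",np.linalg.norm(q[0]-q[1])*1000,"dir",np.degrees(np.arctan2(*(q[1]-q[0])[[1,0]])))
c,st=blob(g,280,168,346,232,110); r=onplane(d,c,s0,n3)[0]; print("ring",c,st,r*1000)
h2=cv2.cvtColor(L("w_head")["image"],40)
dd=L("w_head"); g=cv2.cvtColor(dd["image"],6); q=[]
for (u,v) in((317,138),(316,197)):
    t=np.median(g[v-8:v+8,u-9:u-5]); c,st=blob(g,u-7,v-8,u+7,v+8,t*.72); q.append(onplane(dd,c,s0+n3*.008,n3)[0]-n3*.008); print("far",c,st,q[-1]*1000)
q=np.array(q);print("mid",q.mean(0)*1000)
# scene check of pins
d=L("scene0"); g=cv2.cvtColor(d["image"],6);q=[]
for (u,v) in((234,121),(261,112)):
    t=np.median(g[v-6:v+6,u-6:u+6]); c,st=blob(g,u-5,v-6,u+5,v+6,t*.8); q.append(onplane(d,c,s0+n3*.008,n3)[0]-n3*.008); print("scene",c,st)
print("scene mid",np.mean(q,0)*1000)
```

```text
w_plate rect ((527.3043212890625, 370.42303466796875), (97.55147552490234, 133.23141479492188), 32.72599792480469)
c_plate rect ((523.9024658203125, 372.355224609375), (95.60977172851562, 125.18560791015625), 33.614601135253906)
hole [318.17619048 159.64285714] [  4   4  17  16 210] [504.38084081 404.29969249   8.        ] tool [40.32798606 -0.82035564 67.76889899]
bar [317.5998241  218.47845207] [  10    8   17   72 1137] [524.34903199 373.73129211  42.        ] tool [ 3.80967566 -1.12663253 33.77662104]
pin [314.21875   154.4765625] [  6   7  12  14 128] 176.0 [ 433.55851221 -196.17456374  102.4101855 ]
pin [312.89423077 249.28846154] [  6   8  11  13 104] 170.0 [ 511.94536057 -197.52354275  103.1890189 ]
mid [ 472.75193639 -196.84905325  102.7996022 ] len 78.40232344514027 dir -0.9859201796002799
ring [313.14942529 199.94984326] [  6   6  56  55 957] [ 471.66759012 -197.24972135  103.03092804]
far [316.25 138.15] [ 3  5  7  8 40] [ 434.36598901 -196.26398753  102.46181435]
far [315.45  196.975] [ 4  4  6  8 40] [ 512.99807065 -197.53469715  103.19545889]
mid [ 473.68202983 -196.89934234  102.82863662]
scene [233.88235294 120.58823529] [ 3  4  5  4 17]
scene [260.6        112.06666667] [ 3  4  4  5 15]
scene mid [ 477.8885209  -193.13867953  100.65741693]
```

Estimates agree to within about 1 mm. The pin spacing is 79 mm (80 expected), head yaw is about −1°, and the plate is at (0.527, 0.371). Now the grasp.

Run:
```python
from h import *
a=np.radians(123.65)
T=np.c_[[np.cos(a),np.sin(a),0],[np.sin(a),-np.cos(a),0],[0,0,-1]]
xy=np.array([.527,.371])+.0003*T[:2,0]-.0004*T[:2,1]
move_to([*xy,.2],T); grip(.06); move_linear([*xy,.05],v=.25); move_linear([*xy,.012],v=.06)
print(state()["ft_force"])
grip(0,grip_force=45); sleep(.2); s=state(); print(s["opening"],s["gripper_force"],s["ft_force"],s["eef_pos"])
move_linear([*xy,.06],v=.08); move_linear([*xy,.30],v=.25); sleep(.3); s=state(); print(s["opening"],s["ft_force"],s["t"])
d=get_image("wrist"); np.savez("g.npz",**d,p=s["eef_pos"],R=s["ee_rot"])
cv2.imwrite("pics/grasp.png",d["image"])
p,R=s["eef_pos"],s["ee_rot"]; n=-R[:,2]; top=p-n*.004
g=cv2.cvtColor(d["image"],6)
c=onplane(d,[[320,160]],top,n)
m=white(d,(200,60,440,278),150,30); c=max(cv2.findContours(m,0,1)[0],key=cv2.contourArea).reshape(-1,2)
w=(onplane(d,c,top,n)-p)@R*1000; print("plate tool extents",w.min(0),w.max(0),np.percentile(w,[1,5,95,99],axis=0).round(1)[:,:2].tolist())
```

```text
[ 0.34595765  0.10883888 -0.33096725]
0.013253407990739872 45.00026822090149 [-0.56216485 -0.79276406  0.84683874] [0.52632294 0.37089974 0.0119924 ]
0.013067978891358696 [ 0.72371848  0.3930706  -3.1136381 ] 19.125
plate tool extents [-15.98468075 -74.46240034   4.        ] [68.01844055 55.26838506  4.        ] [[-14.6, -73.3], [-7.8, -71.6], [65.3, 48.7], [66.4, 52.5]]
```

View pics/grasp.png

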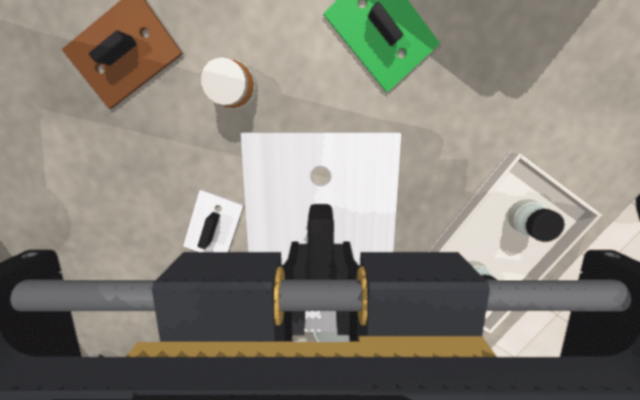

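The plate is held: far edge at row 132, sides at columns 241 and 401, hole at (320,176). I'll measure the hole and edge in the tool frame, compute the target, and insert with force checks.

Run:
```python
from h import *
z=dict(np.load("g.npz")); d=z; p,R=z["p"],z["R"]; n=-R[:,2]; top=p-n*.004
g=cv2.cvtColor(d["image"],6)
s=g[160:192,304:337]; m=(s<200).astype(np.uint8); k,l,st,ce=cv2.connectedComponentsWithStats(m); i=1+np.argmax(st[1:,4])
f=lambda uv:((onplane(d,uv,top,n)-p)@R*1000).round(2)
print("hole",ce[i]+[304,160],st[i],f(ce[i]+[304,160]))
row=lambda v:np.flatnonzero(g[v,200:440]>205)[[0,-1]]+200
for v in(140,150,205): a=row(v); print(v,a,f([[a[0]-.5,v],[a[1]+.5,v]]).tolist())
for u in(255,290,350,385): v=np.flatnonzero(g[100:160,u]>205)[0]+100; print(u,v,f([[u,v-.5]])[0])
# seat
L=lambda n:dict(np.load(n+".npz"))
yaw=np.radians(-.95); Rz=cv2.Rodrigues(np.array([0,0,yaw]))[0]; n3=Rz@np.array([0,.5,np.cos(np.pi/6)])
mid=np.array([.473,-.197,.1])
for _ in range(5):
    o=[]
    for nm,c in(("c_head",[[314.22,154.48],[312.89,249.29]]),("w_head",[[316.25,138.15],[315.45,196.98]])):
        q=onplane(L(nm),c,mid+n3*.008,n3)-n3*.008; o.append(q)
    mid=o[0].mean(0); mid[2]=.1
for q in o: print("mid",q.mean(0)*1000,"len",np.linalg.norm(q[0]-q[1])*1000,np.degrees(np.arctan2(*(q[1]-q[0])[[1,0]])))
zc=L("c_head_s"); print("seat in tool (c_head)",(zc["R"].T@(mid-zc["p"])*1000).round(2))
```

```text
hole [320.14596273 175.48136646] [  6   6  21  20 322] [[39.92  0.5   4.  ]]
140 [242 400] [[60.31, -44.08, 4.0], [60.28, 46.08, 4.0]]
150 [242 399] [[54.69, -44.45, 4.0], [54.66, 45.88, 4.0]]
205 [200 395] [[22.06, -71.76, 4.0], [22.0, 45.64, 4.0]]
255 133 [ 64.47 -36.2    4.  ]
290 133 [ 64.46 -16.47   4.  ]
350 133 [64.44 17.34  4.  ]
385 133 [64.44 37.07  4.  ]
mid [ 473.64872173 -198.54727248  100.00290273] len 79.59404539970765 -1.2327887693077997
mid [ 474.18653656 -198.57585914  100.01425681] len 79.352104420847 -1.167563872081072
seat in tool (c_head) [ 3.75 -5.6  78.87]
```

```bash
cat >> h.py <<'E'
yaw=np.radians(-1.1); Rz=cv2.Rodrigues(np.array([0,0,yaw]))[0]
Sx,Sy,Sn=Rz@np.array([0,-np.cos(np.pi/6),.5]),Rz@np.array([1.,0,0]),Rz@np.array([0,.5,np.cos(np.pi/6)])
S=np.c_[Sx,Sy,Sn]; T=np.c_[-Sy,-Sx,-Sn]; seat=np.array([.47365,-.1993,.1])
def at(x,y,z): return seat+S@np.array([x,y,z])
E
python3 - <<'E'
from h import *
pl=lambda h,x=0,y=0: at(x,y-.0003,h+.012)
move_linear([.527,.3,.33],v=.3)
move_to(pl(.15),T); move_linear(pl(.05),v=.2); move_linear(pl(.025),v=.08); sleep(.3)
f0=state()["ft_force"]; print("t",state()["t"],f0)
for h in np.arange(.023,-.0035,-.002):
    move_linear(pl(h),v=.03); sleep(.1); s=state(); f=S.T@(s["ft_force"]-f0); e=S.T@(s["eef_pos"]-seat)
    print(round(h,4),f.round(1),(e*1000).round(1),s["moment"].round(2))
    if f[2]>12 or abs(f[:2]).max()>15: break
print(state()["t"],state()["opening"])
E
```

```text
t 22.5167 [-0.5978866  -0.07369505 -3.98541097]
0.023 [-0.1  0.6  1.1] [ 0.  -0.3 35. ] [ 0.73 -0.12  0.03]
0.021 [-0.9  1.3  0.3] [-0.  -0.3 32.9] [ 0.76 -0.14  0.03]
0.019 [0.3 0.4 0.9] [-0.  -0.3 31. ] [ 0.73 -0.16  0.01]
0.017 [0.5 0.5 0.4] [-0.  -0.3 28.9] [ 0.71 -0.24  0.03]
0.015 [0.3 0.8 0.2] [-0.  -0.3 27. ] [ 0.75 -0.13 -0.01]
0.013 [-0.3  1.5  0.1] [-0.  -0.3 25. ] [ 0.7  -0.13 -0.01]
0.011 [1.  0.8 1.4] [-0.  -0.3 22.9] [ 0.77 -0.16 -0.  ]
0.009 [0.4 0.  0. ] [ 0.  -0.3 21. ] [ 0.69 -0.1   0.02]
0.007 [0.3 0.1 0.5] [ 0.  -0.3 19. ] [ 0.79 -0.17 -0.05]
0.005 [-0.2  1.1  1. ] [ 0.  -0.3 17. ] [ 0.73 -0.14 -0.02]
0.003 [0.2 0.8 1.9] [ 0.  -0.3 15. ] [ 0.71 -0.12 -0.01]
0.001 [-0.1  0.2  0.6] [ 0.  -0.4 12.9] [ 0.63 -0.09 -0.02]
-0.001 [-1.3  0.1 11.8] [ 0.  -0.1 12.2] [ 0.82  0.04 -0.16]
-0.003 [-1.  -3.  28.8] [ 0.1 -0.  12.1] [ 1.05  0.43 -0.35]
27.4167 0.012768967199861963
```

It seated flush: hard stop at z = 12.1 mm against 12.0 expected. I'll release, retreat and look at the plate, clamp and button.

Run:
```python
from h import *
move_linear(at(0,-.0003,.012),v=.03); grip(.04); sleep(.2)
move_linear(at(0,0,.14),v=.2); move_linear(at(0,.09,.14),v=.25); sleep(.3)
d=get_image("wrist"); s=state(); np.savez("c_cl.npz",**d,p=s["eef_pos"],R=s["ee_rot"]); print(s["t"])
cv2.imwrite("pics/cl.png",d["image"][60:320,180:460].repeat(2,0).repeat(2,1))
g=cv2.cvtColor(d["image"],6)
for nm,pt in(("tab",at(0,.112,.05)),("btn",at(0,.172,.024))):
    Q=d["extrinsics"]; c=Q[:3,:3].T@(pt-Q[:3,3]); u=d["K"]@c/c[2]; print(nm,u[:2])
for k in(0,.11,.172): print(k,[None if (j:=ik(at(0,k,h),X)) is None else j.round(0).tolist() for h in(.03,.1) for X in (T,T@np.array([[0,1,0],[-1,0,0],[0,0,1.]]),T@np.array([[0,-1,0],[1,0,0],[0,0,1.]]))])
```

```text
30.2833
tab [320.34324294 227.4758018 ]
btn [320.34880262 274.94310405]
0 [[-16.0, 30.0, 109.0, -46.0, 42.0, -70.0], [-16.0, 30.0, 109.0, -46.0, 42.0, -160.0], [-16.0, 30.0, 109.0, -46.0, 42.0, 20.0], [-12.0, 24.0, 106.0, -39.0, 51.0, -75.0], None, [-12.0, 24.0, 106.0, -39.0, 51.0, 15.0]]
0.11 [[-13.0, 36.0, 93.0, -39.0, 51.0, -77.0], None, [-13.0, 36.0, 93.0, -39.0, 51.0, 13.0], [-10.0, 31.0, 91.0, -35.0, 59.0, -79.0], None, [-10.0, 31.0, 91.0, -35.0, 59.0, 11.0]]
0.172 [[-12.0, 40.0, 84.0, -36.0, 56.0, -80.0], None, [-12.0, 40.0, 84.0, -36.0, 56.0, 10.0], [-9.0, 36.0, 81.0, -34.0, 63.0, -82.0], None, [-9.0, 36.0, 81.0, -34.0, 63.0, 8.0]]
```

View pics/cl.png

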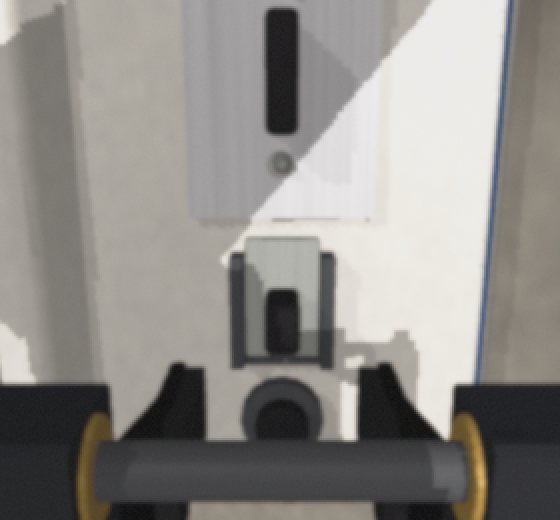

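The plate is down with the near pin showing through its hole at crop (282,162). The tab top is at about (282,330) and the button at (282,415), both where predicted. I'll press the button and then push the tab, watching the force.

Run:
```python
from h import *
move_linear(at(0,.172,.10),v=.25); grip(0); move_linear(at(0,.172,.034),v=.12); sleep(.2)
f0=state()["ft_force"]
for h in(.027,.024,.022,.020,.018,.0165,.0155,.0145):
    move_linear(at(0,.172,h),v=.04); sleep(.08); s=state(); f=S.T@(s["ft_force"]-f0); print(h,f.round(1),(S.T@(s["eef_pos"]-seat)*1000).round(1))
    if f[2]>14: break
sleep(.2); move_linear(at(0,.172,.06),v=.1)
move_linear(at(0,.145,.06),v=.1); move_linear(at(0,.145,.032),v=.08); sleep(.2); f0=state()["ft_force"]
for y in np.arange(.141,.098,-.003):
    move_linear(at(0,y,.032),v=.04); sleep(.06); s=state(); f=S.T@(s["ft_force"]-f0); print(round(y,4),f.round(1),(S.T@(s["eef_pos"]-seat)*1000).round(1))
    if f[1]>12: break
print(state()["t"])
```

```text
0.027 [-0.9 -0.3 -2. ] [ -0.  171.9  26.9]
0.024 [-1.7 -0.1 -0.8] [ -0.  172.   23.9]
0.022 [-1.2 -0.  -0.8] [ -0.  172.   21.9]
0.02 [-1.4  0.7 -0.1] [ -0.  172.   19.9]
0.018 [-2.6  0.4  0.7] [  0.  172.   17.9]
0.0165 [-2.3 -0.6 -0.9] [ -0.  172.   16.5]
0.0155 [-1.7  0.2 -1. ] [ -0.  172.   15.5]
0.0145 [-1.6  0.  -0.6] [  0.  172.   14.5]
0.141 [-0.6  0.2 -1.2] [  0.  140.9  32.3]
0.138 [-0.7 -0.3 -0.6] [ -0.  137.9  32. ]
0.135 [-0.5 -1.1 -0.4] [ -0.  134.9  32. ]
0.132 [-0.8 -0.5 -0.5] [  0.  131.9  32. ]
0.129 [-0.5 -0.7 -0.9] [ -0.  128.9  32. ]
0.126 [-0.  -0.6 -0.3] [ -0.  125.9  32. ]
0.123 [-0.3 -0.3 -0.3] [  0.  122.9  32. ]
0.12 [-0.8 -0.9 -0.7] [ -0.  119.9  32. ]
0.117 [-0.3 -1.3 -0.2] [ -0.  116.9  32. ]
0.114 [-0.7  0.2  0.1] [ -0.  113.9  32. ]
0.111 [-0.8 -0.8 -0.4] [ -0. 111.  32.]
0.108 [-0.4 -0.8 -0.1] [  0. 108.  32.]
0.105 [ 0.2 -1.  -0.3] [  0.  104.9  32. ]
0.102 [-0.3 -1.2 -1.6] [ -0.  101.9  32. ]
0.099 [-0.3 -0.1 -0.4] [-0.  98.9 32. ]
41.925
```

Run:
```python
from h import *
s=state(); print(s["opening"],s["gripper_force"],s["t"],S.T@(s["eef_pos"]-seat))
d=get_image("wrist"); cv2.imwrite("pics/now.png",d["image"])
```

```text
0.0004240876218342416 0.0 41.925 [-6.74268061e-06  9.89211430e-02  3.19887678e-02]
```

View pics/now.png

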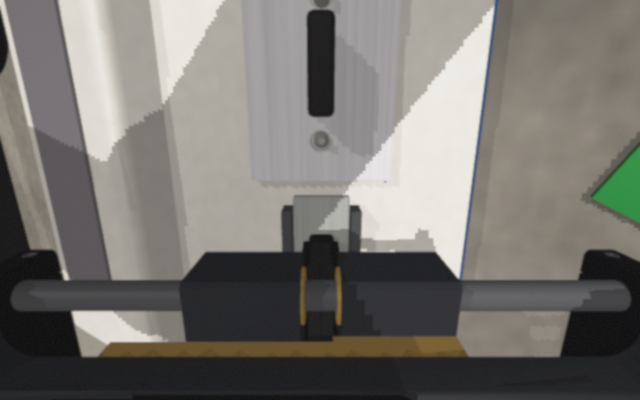

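Picture: the fingers are shut at (320,240), the tongue tip at row 196 has not moved, and no contact was felt. Before moving again I'll check heights numerically with the depth maps in the seat frame.

Run:
```python
from h import *
ds={"before":dict(np.load("scene0.npz")),"cl":dict(np.load("c_cl.npz"))}
for n in("scene","side","wrist"): ds[n]=get_image(n)
for n,d in ds.items():
    P=(cloud(d).reshape(-1,3)-seat)@S*1000; P=P[~np.isnan(P).any(1)]
    m=(abs(P[:,0])<10)&(P[:,1]>30)&(P[:,1]<205)&(P[:,2]>-20)&(P[:,2]<200)
    Q=P[m]; print(n,[(y,len(q),*np.percentile(q[:,2],[5,50,95]).round(0)) for y in range(60,200,8) if len(q:=Q[(Q[:,1]>=y)&(Q[:,1]<y+8)])])
print(state()["t"], state()["tau"].round(1))
```

```text
before [(60, 21, np.float64(-4.0), np.float64(-0.0), np.float64(4.0)), (68, 11, np.float64(-3.0), np.float64(-0.0), np.float64(2.0)), (76, 18, np.float64(14.0), np.float64(17.0), np.float64(20.0)), (84, 20, np.float64(14.0), np.float64(17.0), np.float64(20.0)), (92, 11, np.float64(14.0), np.float64(18.0), np.float64(32.0)), (100, 30, np.float64(16.0), np.float64(46.0), np.float64(50.0)), (108, 28, np.float64(16.0), np.float64(47.0), np.float64(52.0)), (116, 44, np.float64(16.0), np.float64(39.0), np.float64(51.0)), (124, 20, np.float64(14.0), np.float64(17.0), np.float64(45.0)), (132, 27, np.float64(7.0), np.float64(10.0), np.float64(19.0)), (140, 25, np.float64(-3.0), np.float64(3.0), np.float64(10.0)), (148, 16, np.float64(-2.0), np.float64(1.0), np.float64(13.0)), (156, 15, np.float64(8.0), np.float64(11.0), np.float64(23.0)), (164, 20, np.float64(20.0), np.float64(24.0), np.float64(28.0)), (172, 23, np.float64(20.0), np.float64(24.0), np.float64(27.0)), (180, 24, np.float64(14.0), np.float64(22.0), np.float64(25.0)), (188, 31, np.float64(-2.0), np.float64(10.0), np.float64(17.0))
[... 3191 characters left out ...]
 np.float64(9.0), np.float64(145.0), np.float64(151.0)), (68, 7861, np.float64(16.0), np.float64(161.0), np.float64(170.0)), (76, 1182, np.float64(1.0), np.float64(151.0), np.float64(157.0)), (84, 1650, np.float64(17.0), np.float64(73.0), np.float64(98.0)), (92, 790, np.float64(17.0), np.float64(25.0), np.float64(121.0)), (100, 484, np.float64(18.0), np.float64(106.0), np.float64(112.0)), (108, 79, np.float64(105.0), np.float64(106.0), np.float64(107.0)), (156, 31, np.float64(14.0), np.float64(22.0), np.float64(25.0)), (164, 34, np.float64(24.0), np.float64(25.0), np.float64(25.0)), (172, 131, np.float64(24.0), np.float64(24.0), np.float64(25.0))]
42.125 [ -0.  -43.1 -12.8  -1.4   0.5  -0. ]
```

Run:
```python
from h import *
I={n:get_image(n) for n in("scene","side","wrist")}
P=(cloud(I["wrist"])-seat)@S*1000
for v in range(228,262,3): print(v,P[v,312].round(0),P[v,320].round(0),P[v,330].round(0))
def px(d,pt): Q=d["extrinsics"]; c=Q[:3,:3].T@(pt-Q[:3,3]); return (d["K"]@c/c[2])[:2]
o=[]
for n in("scene","side"):
    u,v=px(I[n],at(0,.1,.03)).astype(int); print(n,u,v,"tcp px",px(I[n],state()["eef_pos"])); 
    u0,v0=max(0,u-50),max(0,v-55); c=I[n]["image"][v0:v0+110,u0:u0+100]; print(u0,v0); o.append(cv2.resize(c,(400,440),interpolation=cv2.INTER_CUBIC))
cv2.imwrite("pics/ss.png",np.hstack(o))
```

```text
228 [ 5. 96. 17.] [ 0. 96. 18.] [-6. 96. 17.]
231 [ 5. 98. 18.] [ 0. 98. 17.] [-6. 97. 18.]
234 [ 5. 99. 20.] [ 0. 98. 22.] [-6. 98. 22.]
237 [ 5. 98. 27.] [ 0. 98. 28.] [-6. 99. 26.]
240 [ 5. 98. 31.] [ 0. 98. 32.] [-6. 98. 32.]
243 [ 5. 98. 37.] [ 0. 98. 37.] [nan nan nan]
246 [ 4. 90. 61.] [ 0. 90. 61.] [-5. 90. 60.]
249 [ 4. 90. 65.] [ 0. 90. 65.] [-5. 90. 66.]
252 [ 4. 90. 69.] [ 0. 90. 68.] [-5. 90. 69.]
255 [ 4. 90. 72.] [ 0. 90. 72.] [-5. 90. 72.]
258 [ 4. 90. 75.] [ 0. 90. 76.] [-5. 90. 75.]
261 [ 4. 90. 78.] [ 0. 90. 78.] [-4. 90. 78.]
scene 214 122 tcp px [214.63018526 121.81128131]
164 67
side 370 132 tcp px [370.21667417 131.83050157]
320 77
```

View pics/ss.png

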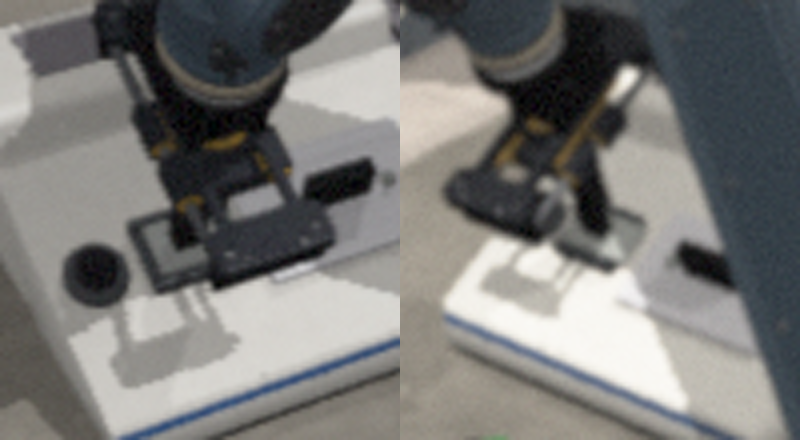

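The fingers' lower end sits at z≈58 mm, so their tips pass over the 50 mm tab, about 26 mm short of the TCP. This matches the lack of contact. I'll repeat lower, taking height from the felt contact with the button.

Run:
```python
from h import *
fz=lambda f0:S.T@(state()["ft_force"]-f0)
move_linear(at(0,.099,.05),v=.15); move_linear(at(0,.172,.05),v=.25); move_linear(at(0,.172,.014),v=.15); sleep(.15)
f0=state()["ft_force"]; zc=None
for h in np.arange(.012,-.025,-.0015):
    move_linear(at(0,.172,h),v=.05); sleep(.04); f=fz(f0); print(round(h,4),f.round(1))
    if zc is None and f[2]>2.5: zc=h
    if f[2]>14: break
print("contact",zc,state()["t"])
if zc is not None:
    sleep(.2); move_linear(at(0,.172,zc+.012),v=.12)
    zp=zc+.010
    move_linear(at(0,.143,zp),v=.12); sleep(.15); f0=state()["ft_force"]
    for y in np.arange(.139,.098,-.002):
        move_linear(at(0,y,zp),v=.06); sleep(.03); f=fz(f0); print(round(y,4),f.round(1))
        if f[1]>12: break
    print(state()["t"],(S.T@(state()["eef_pos"]-seat)*1000).round(1))
```

```text
0.012 [ 1.4  0.2 -0.5]
0.0105 [1.5 0.  0. ]
0.009 [ 0.4  1.2 -1.5]
0.0075 [ 0.9  0.4 -1.5]
0.006 [ 0.3  0.5 -0.7]
0.0045 [ 0.4  0.5 -1.1]
0.003 [0.7 0.1 0. ]
0.0015 [ 0.5  1.2 -1. ]
0.0 [ 1.2  0.4 -0.4]
-0.0015 [ 0.1 -0.4  1.1]
-0.003 [-0.9 -0.1  2.4]
-0.0045 [ 0.  -0.5  3.6]
-0.006 [-0.1  0.1  4.5]
-0.0075 [ 0.1 -1.4  4.7]
-0.009 [-0.5 -2.3  8.7]
-0.0105 [-0.2 -3.5 15.7]
contact -0.004499999999999994 48.1917
0.139 [-1.  -0.1  0.2]
0.137 [ 0.4 -0.8 -0.5]
0.135 [-1.1  0.7 -0.8]
0.133 [-0.7 -0.2  0. ]
0.131 [-0.3  1.8 -0.7]
0.129 [-0.1  1.2  0.1]
0.127 [ 0.4  1.7 -0.2]
0.125 [-0.5  1.5  0. ]
0.123 [-0.6  0.6  1.2]
0.121 [0.2 0.3 0.7]
0.119 [-0.7  1.8  0.1]
0.117 [0.6 1.5 0.8]
0.115 [0.1 1.1 1.8]
0.113 [0.1 2.  0.4]
0.111 [-0.1  1.   0.9]
0.109 [-0.4  1.7  1. ]
0.107 [-0.3  2.2  0.8]
0.105 [-1.5  6.  -1.9]
0.103 [-1.3  9.4 -3.2]
0.101 [-1.5 10.9 -5.7]
0.099 [-3.  14.6 -7.6]
55.1833 [1.000e-01 1.073e+02 5.900e+00]
```

The button bottomed out, and the clamp slid about 27 mm at 2 N to a hard stop. I'll back off and verify by depth.

Run:
```python
from h import *
move_linear(at(0,.125,.0055),v=.1); move_linear(at(0,.125,.13),v=.25); move_linear(at(0,.07,.15),v=.25); sleep(.2)
d=get_image("wrist"); P=(cloud(d).reshape(-1,3)-seat)@S*1000; P=P[~np.isnan(P).any(1)]
Q=P[(abs(P[:,0])<6)&(P[:,1]>40)&(P[:,1]<130)]; t=Q[(Q[:,2]>46)&(Q[:,2]<54)]; print("tab top y",np.percentile(t[:,1],[3,97]),len(t))
g=Q[(Q[:,2]>15)&(Q[:,2]<20)]; print("tongue tip y",np.percentile(g[:,1],2))
for x in(-35,35):
  for y in(-35,0,35):
    q=P[(abs(P[:,0]-x)<6)&(abs(P[:,1]-y)<8)&(abs(P[:,2])<40)]; print(x,y,len(q),np.median(q[:,2]).round(1) if len(q) else None)
b=P[(P[:,2]>38)&(P[:,2]<46)&(abs(P[:,0])<25)&(abs(P[:,1])<40)]; print("bar top",b.min(0).round(1),b.max(0).round(1))
print(state()["t"],state()["ft_force"])
```

```text
tab top y [73.02506775 95.09346379] 346
tongue tip y 41.195539709854785
-35 -35 245 8.6
-35 0 221 8.6
-35 35 213 8.6
35 -35 241 8.6
35 0 210 8.6
35 35 202 8.7
bar top [ -6.8 -23.4  38.4] [ 6.5 26.  44.6]
56.875 [ 0.17217141  0.39126208 -0.14091712]
```

The tab is at y ≈ 84 mm (28 mm in), the plate top is level at 8.6 mm everywhere, and the arm is clear. Handing in.

```bash
python3 -c "
from workcell import *
print(sign_off())"
```

```text
the job is handed in; nothing more can be done
None
```

The larger plate is flush on both pins, the clamp is about 28 mm in (fully home), and the job was handed in with the arm clear; I didn't steer near the small plate or beaker but took no final measurement of them.

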